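# Load a ripening board in the cheese store

## Task

Load the spruce plank with the four small cheeses, all along its centre line: the brick-shaped loaf in the middle of the plank, lying lengthways along it; the tall cheese upright between the loaf and the card post; the low wheel flat between the loaf and the round dial, with the little button cheese centred on top of the wheel. Leave air so that no cheese touches its neighbour, the post or the dial (only the button rests on the wheel), and leave the cut wedge, the jar and the brush where they are.

Things in the scene. Friction and masses are not known exactly. Their poses are not given: they have to be found in the camera images.
- truckle_c (a point): tall cheese: upright yellow-waxed cylinder, 48 mm diameter, 66 mm high, about 0.13 kg; the point is its centre, half-way up; z is its axis, up. At the start it stands on the table, in one of seven places around the near side and ends of the plank.
- wheel_c (a point): low wheel: yellow-waxed flat round cheese, 62 mm diameter, 32 mm high with rounded rims, about 0.1 kg; the point is its centre, half-way up; z up. At the start it stands on the table, in one of seven places around the near side and ends of the plank.
- button_c (a point): button cheese: the smallest, a yellow-waxed flat round cheese, 40 mm diameter, 22 mm high, about 30 g; the point is its centre, half-way up; z up. At the start it stands on the table, in one of seven places around the near side and ends of the plank.
- loaf_c (a point): loaf: yellow-waxed brick-shaped cheese, 48 mm (its x) by 92 mm (its y, lengthways) by 42 mm high, about 0.2 kg; the point is its centre, half-way up; z up. At the start it stands on the table, in one of seven places around the near side and ends of the plank.
- plank: fixed bare spruce plank lying on the table across the robot's front, 130 mm wide (its x), 440 mm long (its y), 22 mm thick; origin at the centre of its underside, so its top is 22 mm above the origin. It carries the card post at one end and the dial at the other; which end is which varies.
- card_post: card post fixed on the plank's centre line, 195 mm from the plank's middle: a steel foot of 32 mm diameter with a thin stem and a blank white upright card 56 mm wide (across the plank), 76 mm high in all; origin at the centre of its foot's underside, on the plank's top.
- dial: round hygrometer fixed on the plank's centre line at the end opposite the card post, 195 mm from the plank's middle: a flat steel drum of 42 mm diameter, 24 mm high with a white face and black hand on top; origin at the centre of its underside, on the plank's top.
- wedge: bystander: cut wedge of cheese, pale sides and a yellow rind, 74 mm long, up to 54 mm wide, 37 mm high; origin at the centre of its underside. Leave it alone.
- jar: bystander: closed amber glass jar with steel cap, 58 mm diameter, 75 mm high; origin at the centre of its underside. Leave it alone.
- brush: bystander: dark wooden scrubbing brush lying on its pale bristles, 44 by 100 mm, 36 mm high; origin at the centre of its underside. Leave it alone.
Things that resemble listed ones, but are neither listed nor needed, are in the scene too. Leave any green or red look-alike of the part that bears wheel_c alone. What is shaped like the part that bears button_c but red is not meant.

How it is judged:
At the end, for the whole second after the job is handed in: Loaf (mid-plank, 22 mm, 15 deg), tall cheese (between loaf and post, under 140 mm from it) and wheel (likewise with the dial) on the plank within 22 mm of its centre line, not touching; button on the wheel within 12 mm; all level to 0.1 rad, released, at rest (z of truckle_c in the frame of plank between 0.05 and 0.06 m and x of truckle_c in the frame of plank between -0.022 and 0.022 m and z of wheel_c in the frame of plank between 0.033 and 0.043 m and x of wheel_c in the frame of plank between -0.022 and 0.022 m and z of loaf_c in the frame of plank between 0.038 and 0.048 m and x of loaf_c in the frame of plank between -0.022 and 0.022 m and y of loaf_c in the frame of plank between -0.022 and 0.022 m and angle between the y axis of loaf_c and the y axis of plank, either way round below 0.26 rad and horizontal distance between truckle_c and card_post below 0.14 m and horizontal distance between wheel_c and dial below 0.14 m and horizontal distance between button_c and wheel_c below 0.012 m and z of button_c in the frame of plank between 0.06 and 0.07 m and angle between each of truckle_c, wheel_c, button_c, loaf_c's own z axis and vertical below 0.1 rad and linear speed of each of truckle, wheel, button, loaf below 0.01 m/s and angular speed of each of truckle, wheel, button, loaf below 0.1 rad/s and contact force between truckle and card_post below 0.02 N and contact force between truckle and loaf below 0.02 N and contact force between loaf and wheel below 0.02 N and contact force between wheel and dial below 0.02 N).
It fails at once if the wedge is disturbed (moved more than 20 mm) (distance of wedge from where it was at the start of the episode above 0.02 m).
It fails at once if the jar is disturbed (moved more than 20 mm) (distance of jar from where it was at the start of the episode above 0.02 m).
It fails at once if the brush is disturbed (moved more than 20 mm) (distance of brush from where it was at the start of the episode above 0.02 m).
It also fails if it takes over 112 s, if anything falls off the work surface, if the arm or the gripper's body presses on something with over 40 N, if the wrist force passes 120 N, or if a joint passes its speed limit or range.

## Robot

A 6-joint arm with a two-finger parallel gripper is mounted at the origin on the work surface. World frame = base frame: x ahead of the robot, y to its left, z up, the work surface at z = 0. Lengths are in m, angles in rad, forces in N, time in s.
With the tool pointing down it reaches from about 0.375 to 0.9 m from the base axis. Payload 3.1 kg.
Tool frame: the origin (TCP) lies midway between the tips of the shut fingers; the grasp point (between the pads) lies 19 mm behind it (manip.tcp_to_grasp is the distance from the TCP to the grasp point, in m); z points along the fingers, y is the line along which they close (so a half turn about z gives the same grasp; the last joint's range is limited). The gripper opens to 85 mm and grips with 20 to 120 N. Pads are 22 mm wide; open, the fingers measure 114 mm over their backs; the gripper's body (76 mm by 85 mm) begins 54 mm behind the grasp point. The pads swing forward as they close: fully open they stand 13 mm farther back than shut.
Start: joints at [0.958, 0.527, 1.433, -0, 1.181, -0.178], TCP at [0.263, 0.567, 0.231] pointing down, gripper open.
Joint ranges: [-3.08, 3.08], [-0.75, 2.2], [0.22, 2.44], [-1.43, 4.57], [0, 2.65], [-2.85, 2.85]. Speed limits (rad/s): [2.79, 2.79, 3.14, 3.14, 3.14, 3.14].

## Interface

Orientations are given as a unit quaternion [x, y, z, w].
In Python, from station import manip gives the robot as it stands. The module is installed in compiled form; this text tells all that it offers.
- The arm moves only by the shell command python3 -m crank 'ROWS' [OPENING] [FORCE]. ROWS is JSON, a list of rows, each a list of 2 entries, a list of its own where there are three numbers: the shift along the tool's x, y, z in cm, then the turn about the tool's z in degrees. In form: [[[x, y, z], spin], ...]. A call has 1 to 10 rows; each row is the pose to reach, as a shift and turn from the pose commanded when the call began, along the tool's axes at that moment; what a row does not reach only later rows make up. A row lasts 1/10 s, in which the tool goes at most 50 mm and 8.59 degrees, less where a joint would pass 70% of its speed; a pose out of reach is approached as far as the arm can. A call with a gripper value outside its range is refused whole. OPENING is the finger opening in cm, from 0 to 8.54, set as the call begins (- or left out, the last holds). The fingers move at their own pace and stop on an object; FORCE is the grip in N (left out, the last holds). Time passes only in rows, so rows that repeat a pose let the fingers close. It gives the time, the measured TCP pose, the force and the opening at its end, in the units of the state.
- manip.sense(): the state, without advancing time (a new reading comes with each control period).
- manip.snapshot(name): name is "side" or "top" or "wrist"; returns the picture (400x640x3 uint8, red, green, blue); there is no depth.
- manip.camera_params(name): a dict with "fx", "fy", "cx", "cy" (pixels), "k1" (the pictures are not rectified: a ray, as slopes to the right and down, at radius r is drawn at 1 + k1 r^2 times it, then the intrinsics apply), "pose" (4x4, takes a point from camera to world coordinates). Camera axes: x right, y up, looking along -z (the intrinsics and any distortion apply to the point x, -y, -z); pixel columns grow to the right and rows downward; lengths in m; the calibration is good to about 2 mm. A picture is of the moment at which its call begins: read the wrist's pose just before it. camera_params takes no time and is no camera call; for the wrist camera it gives the pose at the moment of the call.
- manip.sign_off(): hands the job in, once; it reports no verdict.
The state is a dict: "t": time; "q": joint angles; "qd": joint speeds; "tau": joint torques, N m; "tcp_pos": TCP position; "tool_rot": TCP orientation; "force": force on the tool from outside, world axes, zero at the start; "ft_torque": the same for the moment, N m; "finger_gap": opening from 0.0 (shut) to 1.0 (fully open).
Only numpy, scipy, OpenCV 4.12 (cv2) and the standard library are available. Lean on these libraries where they do the work, as an engineer would, in place of code of your own. Each camera call takes 0.05 s, during which the arm holds its last target. There are 200 camera calls.

## Working session

There is one attempt and no reset: what is moved stays moved. The work goes in short steps, Python scripts to look and compute and a shell command to move; the robot and the scene stay as the last step left them, time stands still between calls to the robot, and variables do not carry over. Pictures are saved under pics/ and viewed, on a budget of 14 in all, crops included, one or two more only if the job needs it, and the job is handed in when it is done.

```bash
mkdir -p pics
cat > h.py <<'E'
import numpy as np, cv2
from station import manip
def ray(cam,u,v,P=None):
    P=P or manip.camera_params(cam)
    K=np.array([[P['fx'],0,P['cx']],[0,P['fy'],P['cy']],[0,0,1.]])
    x,y=cv2.undistortPoints(np.array([[[u,v]]],float),K,np.array([P['k1'],0,0,0.]))[0,0]
    T=np.array(P['pose']); return T[:3,3],T[:3,:3]@np.array([x,-y,-1])
def onz(cam,u,v,z,P=None):
    o,d=ray(cam,u,v,P); return o+d*(z-o[2])/d[2]
def snap(cam,name):
    P=manip.camera_params(cam); im=manip.snapshot(cam)
    cv2.imwrite('pics/'+name,im[:,:,::-1]); return im,P
E
python3 - <<'E'
from h import *
s=manip.sense(); print(s['tcp_pos'],s['tool_rot'],s['t'],s['force'])
for c in('top','side'):
    im,P=snap(c,c+'0.png'); print(c,np.round(P['pose'],3).tolist(),P['fx'],P['cx'],P['cy'],P['k1'])
E
```

```text
[0.26281499 0.56624211 0.23031284] [ 2.15694645e-01  9.76460222e-01 -1.03608475e-03 -4.25196932e-04] 0.0 [ 0.06511752  0.45355119 -0.92907251]
top [[0.145, 0.961, -0.234, 0.257], [-0.989, 0.141, -0.036, -0.022], [-0.002, 0.237, 0.972, 0.996], [0.0, 0.0, 0.0, 1.0]] 363.64669972602053 323.52994830958437 197.04077069536493 -0.007516050998746129
side [[0.992, 0.089, -0.091, 0.357], [-0.127, 0.646, -0.753, -0.804], [-0.008, 0.758, 0.652, 0.775], [0.0, 0.0, 0.0, 1.0]] 377.6574256053743 317.96179888609356 196.05405784243538 -0.03785930332040168
```

View pics/top0.png

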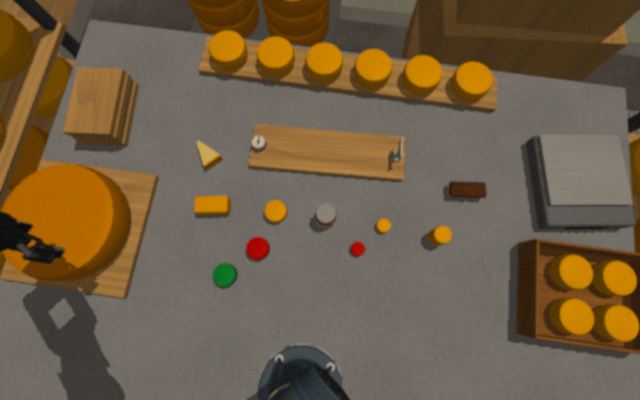

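View pics/side0.png

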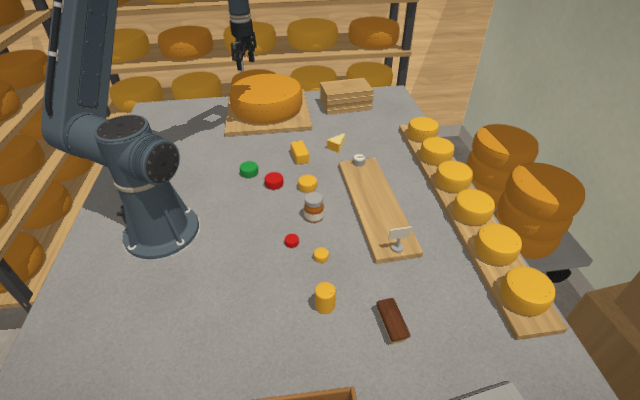

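The top view shows the loaf (212,205), wheel (275,211), jar (326,214), button (384,226), tall cheese (441,235), brush (467,190) and wedge (207,155). The plank spans (250,127)–(405,180), with the dial at its left end (258,143) and the post at its right (397,153). The look-alikes are red and green. The side view agrees.

Run:
```python
from h import *
im=cv2.imread('pics/top0.png'); hsv=cv2.cvtColor(im,cv2.COLOR_BGR2HSV)
m=cv2.inRange(hsv,(15,190,120),(30,255,255))
P=manip.camera_params('top')
for n,(u,v),h in(('loaf',(212,205),.042),('wheel',(275,211),.032),('button',(384,226),.022),('truckle',(441,235),.066)):
    k=np.zeros_like(m); k[v-25:v+25,u-24:u+24]=m[v-25:v+25,u-24:u+24]
    c=max(cv2.findContours(k,0,2)[0],key=cv2.contourArea)
    M=cv2.moments(c); cu,cv=M['m10']/M['m00'],M['m01']/M['m00']
    import cv2
    w=np.array([onz('top',*q[0],h*.6,P)[:2] for q in c],np.float32)
    r=cv2.minAreaRect(w); print(n,(round(cu),round(cv)) if 0 else (round(cu,1)),np.round(onz('top',cu,M['m01']/M['m00'],h*.6,P),4),np.round(r[0],3),np.round(r[1],3),round(r[2],1))
m=cv2.inRange(hsv,(8,60,90),(22,200,255)); k=np.zeros_like(m);k[118:190,240:415]=m[118:190,240:415]
c=max(cv2.findContours(k,0,2)[0],key=cv2.contourArea)
w=np.array([onz('top',*q[0],.022,P)[:2] for q in c],np.float32); r=cv2.minAreaRect(w); print('plank',r)
for n,(u,v),z in(('dial',(258.5,143),.046),('jar',(326,214),.075),('postfoot',(396,159),.024),('brush',(467,190),.036),('wedge',(207,155),.037)): print(n,np.round(onz('top',u,v,z,P),3))
```

```text
loaf 211.6 [0.4265 0.3151 0.0252] [0.427 0.315] [0.045 0.094] 8.3
wheel 275.2 [0.4343 0.1404 0.0192] [0.435 0.14 ] [0.059 0.058] 10.5
button 383.1 [ 0.4387 -0.157   0.0132] [ 0.439 -0.157] [0.034 0.036] 52.1
truckle 441.9 [ 0.4321 -0.3098  0.0396] [ 0.432 -0.31 ] [0.046 0.042] 4.3
plank ((0.6272337436676025, 0.023909270763397217), (0.13496094942092896, 0.4423743784427643), 2.9397568702697754)
dial [0.613 0.216 0.046]
jar [0.435 0.    0.075]
postfoot [ 0.63  -0.171  0.024]
brush [ 0.564 -0.37   0.036]
wedge [0.56  0.354 0.037]
```

```bash
cat >> h.py <<'E'
import sys
from scipy.spatial.transform import Rotation as R
def go(x,y,z,a=None):
    s=manip.sense(); M=R.from_quat(s['tool_rot']).as_matrix(); p=s['tcp_pos']
    cur=np.degrees(np.arctan2(M[1,1],M[0,1])); 
    sp=0 if a is None else (cur-a+90)%180-90
    print('at',np.round(p,4),'yang %.1f'%cur,'gap %.3f'%s['finger_gap'],'t %.1f'%s['t'],'-> shift cm',np.round(100*M.T@(np.array([x,y,z])-p),2),'spin %.1f'%sp)
if __name__=='__main__': go(*map(float,sys.argv[1:]))
E
python3 h.py .427 .315 .2 8.3
```

```text
at [0.2629 0.5663 0.2304] yang 65.1 gap 0.997 t 0.1 -> shift cm [-25.47 -15.87   3.06] spin 56.8
```

```bash
python3 -m crank '[[[-4.2,-2.6,0],8],[[-8.4,-5.2,0],16],[[-12.6,-7.8,0],24],[[-16.8,-10.4,0],32],[[-21,-13,1],40],[[-25.5,-15.9,2],48],[[-25.5,-15.9,3],56.8],[[-25.5,-15.9,3],56.8],[[-25.5,-15.9,3],56.8]]' 8.5 40
python3 - <<'E'
from h import *
im,P=snap('wrist','w1.png'); print(np.round(P['pose'],3).tolist())
go(.427,.315,.012,8.3)
E
```

```text
t: 1.0
tcp_pos: [0.4271, 0.3153, 0.2011]
tool_rot: [0.653, 0.757, -0.0, -0.0]
force: [0.2, 0.0, -0.0]
finger_gap: 0.993
[[0.989, -0.142, -0.037, 0.417], [0.147, 0.955, 0.259, 0.381], [-0.001, -0.262, 0.965, 0.343], [0.0, 0.0, 0.0, 1.0]]
at [0.4271 0.3159 0.2014] yang 8.5 gap 0.996 t 1.1 -> shift cm [-0.09 -0.02 18.94] spin 0.2
```

View pics/w1.png

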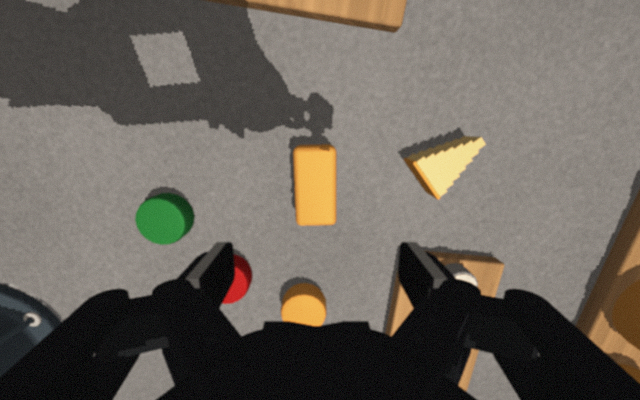

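The wrist view shows the loaf between (295,147) and (335,226), tilted by about 1° in the image. The fingers are clear of it on both sides.

Run:
```python
from h import *
P=manip.camera_params('wrist'); im=cv2.imread('pics/w1.png'); m=cv2.inRange(cv2.cvtColor(im,cv2.COLOR_BGR2HSV),(12,150,120),(30,255,255)); k=np.zeros_like(m);k[135:240,280:350]=m[135:240,280:350]
c=max(cv2.findContours(k,0,2)[0],key=cv2.contourArea)
r=cv2.minAreaRect(np.array([onz('wrist',*q[0],.035,P)[:2] for q in c],np.float32)); print(r)
```

```text
((0.42521387338638306, 0.3145201802253723), (0.046779319643974304, 0.09180209040641785), 9.524261474609375)
```

```bash
python3 -m crank '[[[-0.1,-0.1,4.5],-1],[[-0.1,-0.1,9],-1],[[-0.1,-0.1,13],-1],[[-0.1,-0.1,16],-1],[[-0.1,-0.1,18],-1],[[-0.1,-0.1,18.9],-1],[[-0.1,-0.1,18.9],-1],[[-0.1,-0.1,18.9],-1]]' 8.5 40
python3 -m crank '[[[0,0,0],0],[[0,0,0],0],[[0,0,0],0],[[0,0,0],0],[[0,0,0],0],[[0,0,0],0],[[0,0,0],0]]' 3 40
python3 h.py .627 .024 .16 2.9
```

```text
t: 1.85
tcp_pos: [0.4271, 0.3151, 0.0132]
tool_rot: [0.647, 0.763, 0.001, 0.0]
force: [0.3, -1.2, 0.1]
finger_gap: 0.993
t: 2.55
tcp_pos: [0.4271, 0.3143, 0.0135]
tool_rot: [0.648, 0.762, 0.001, 0.0]
force: [-0.9, 0.5, 5.0]
finger_gap: 0.556
at [0.4271 0.3143 0.0135] yang 9.3 gap 0.556 t 2.5 -> shift cm [-31.87  15.07 -14.65] spin 6.4
```

```bash
python3 -m crank '[[[0,0,-3],0],[[0,0,-7],0],[[-3,1,-11],0],[[-7,3,-12],1],[[-11,5,-12],2],[[-15,7,-12],3],[[-19,9,-12],4],[[-23,11,-12],5],[[-27,13,-12],6],[[-31.9,15.1,-12],6.4]]'
python3 -m crank '[[[0,0,0],0],[[0,0,0],0]]'
python3 h.py .627 .024 .037 2.9
```

```text
t: 3.55
tcp_pos: [0.6256, 0.0253, 0.1323]
tool_rot: [0.689, 0.725, -0.0, -0.001]
force: [0.9, -0.4, -1.8]
finger_gap: 0.553
t: 3.75
tcp_pos: [0.6253, 0.025, 0.132]
tool_rot: [0.69, 0.724, -0.0, -0.0]
force: [-0.2, 0.4, -1.6]
finger_gap: 0.555
at [0.6253 0.025  0.132 ] yang 2.7 gap 0.555 t 3.8 -> shift cm [-0.11  0.17  9.5 ] spin -0.2
```

```bash
python3 -m crank '[[[-0.1,0.15,4],0],[[-0.1,0.15,7],0],[[-0.1,0.15,8.5],0],[[-0.1,0.15,9.2],0],[[-0.1,0.15,9.55],0],[[-0.1,0.15,9.55],0],[[-0.1,0.15,9.55],0]]'
python3 -m crank '[[[0,0,0],0],[[0,0,0],0],[[0,0,0],0],[[0,0,0],0],[[0,0,-1],0],[[0,0,-4],0],[[0,0,-8],0],[[0,0,-12],0],[[0,0,-12],0]]' 7.5
python3 h.py .4345 .140 .156 2.7
```

```text
t: 4.45
tcp_pos: [0.6279, 0.0256, 0.0381]
tool_rot: [0.689, 0.725, 0.001, 0.001]
force: [-0.8, 0.4, -1.3]
finger_gap: 0.557
t: 5.35
tcp_pos: [0.6313, 0.0251, 0.1639]
tool_rot: [0.689, 0.725, 0.004, 0.006]
force: [1.8, -0.3, 0.1]
finger_gap: 0.879
at [0.6313 0.0251 0.1639] yang 2.9 gap 0.879 t 5.3 -> shift cm [ 12.48 -19.09   0.5 ] spin 0.2
```

```bash
python3 -m crank '[[[2.5,-3.8,0],0],[[5,-7.6,0],0],[[7.5,-11.4,0],0],[[10,-15.2,0],0],[[12.5,-19,0],0],[[12.5,-19,0],0],[[12.5,-19,0],0],[[12.5,-19,0],0]]' 8.5
python3 - <<'E'
from h import *
im,P=snap('wrist','w2.png'); snap('top','top2.png')
m=cv2.inRange(cv2.cvtColor(im,cv2.COLOR_RGB2HSV),(12,150,120),(30,255,255))
for c in cv2.findContours(m,0,2)[0]:
    if cv2.contourArea(c)>300:
        r=cv2.minAreaRect(np.array([onz('wrist',*q[0],.022,P)[:2] for q in c],np.float32)); print(np.round(r[0],4),np.round(r[1],3),cv2.boundingRect(c))
go(.4345,.140,.006,2.7)
E
```

```text
t: 6.15
tcp_pos: [0.4326, 0.1406, 0.1572]
tool_rot: [0.689, 0.725, 0.001, 0.001]
force: [-0.4, -0.8, 0.4]
finger_gap: 0.996
[0.6562 0.0392] [0.043 0.053] (482, 264, 52, 35)
[0.435  0.1393] [0.06  0.061] (289, 163, 60, 59)
at [0.4326 0.1403 0.1569] yang 2.8 gap 0.997 t 6.2 -> shift cm [-0.04  0.16 15.09] spin 0.1
```

View pics/top2.png

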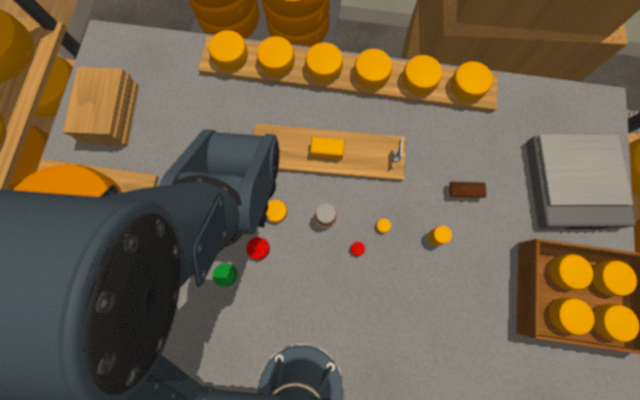

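The loaf sits at about (326,149), near the plank's middle. The jar, brush and the rest are unmoved. Next is the wheel.

```bash
python3 -m crank '[[[0,0.2,4.5],0],[[0,0.2,9],0],[[0,0.2,12],0],[[0,0.2,14],0],[[0,0.2,15],0],[[0,0.2,15],0],[[0,0.2,15],0]]' 8.5 40
python3 -m crank '[[[0,0,0],0],[[0,0,0],0],[[0,0,0],0],[[0,0,0],0],[[0,0,0],0],[[0,0,0],0]]' 4.5 40
python3 h.py .6216 .1335 .13 2.9
```

```text
t: 6.95
tcp_pos: [0.4337, 0.1407, 0.0071]
tool_rot: [0.689, 0.725, 0.0, 0.0]
force: [-1.4, 0.1, 0.2]
finger_gap: 0.999
t: 7.55
tcp_pos: [0.4341, 0.141, 0.0083]
tool_rot: [0.689, 0.725, 0.001, 0.001]
force: [0.3, -0.4, 5.5]
finger_gap: 0.71
at [0.4341 0.141  0.0083] yang 2.9 gap 0.710 t 7.5 -> shift cm [ -1.69  18.73 -12.11] spin -0.0
```

```bash
python3 -m crank '[[[0,0,-3],0],[[0,0,-7],0],[[0,1,-11],0],[[-0.5,5,-12],0],[[-0.8,9.5,-12],0],[[-1.2,14,-12],0],[[-1.7,18.7,-12],0],[[-1.7,18.7,-12],0],[[-1.7,18.7,-12],0]]'
python3 h.py .6216 .1335 .032 2.9
```

```text
t: 8.45
tcp_pos: [0.6207, 0.1331, 0.1269]
tool_rot: [0.689, 0.725, -0.0, -0.0]
force: [-0.4, 0.8, -1.6]
finger_gap: 0.714
at [0.6207 0.1331 0.1269] yang 2.9 gap 0.714 t 8.4 -> shift cm [0.03 0.09 9.49] spin -0.0
```

```bash
python3 -m crank '[[[0,0.1,4],0],[[0,0.1,7],0],[[0,0.1,8.5],0],[[0,0.1,9.2],0],[[0,0.1,9.55],0],[[0,0.1,9.55],0],[[0,0.1,9.55],0]]'
python3 -m crank '[[[0,0,0],0],[[0,0,0],0],[[0,0,0],0],[[0,0,0],0],[[0,0,-1],0],[[0,0,-4],0],[[0,0,-8],0],[[0,0,-12],0],[[0,0,-12],0],[[0,0,-12],0]]' 8.2
python3 h.py .432 -.31 .16 2.9
```

```text
t: 9.15
tcp_pos: [0.6224, 0.1335, 0.0326]
tool_rot: [0.689, 0.725, 0.001, 0.001]
force: [-0.1, 0.2, -1.5]
finger_gap: 0.707
t: 10.15
tcp_pos: [0.6222, 0.1334, 0.1532]
tool_rot: [0.689, 0.725, 0.001, 0.001]
force: [-0.3, 0.4, -0.6]
finger_gap: 0.962
at [0.6222 0.1334 0.1532] yang 2.9 gap 0.962 t 10.2 -> shift cm [-43.33 -21.23  -0.74] spin -0.0
```

```bash
python3 -m crank '[[[-4.3,-2.1,-0.7],0],[[-8.7,-4.2,-0.7],0],[[-13,-6.4,-0.7],0],[[-17.3,-8.5,-0.7],0],[[-21.7,-10.6,-0.7],0],[[-26,-12.7,-0.7],0],[[-30.3,-14.9,-0.7],0],[[-34.7,-17,-0.7],0],[[-39,-19.1,-0.7],0],[[-43.3,-21.2,-0.7],0]]' 8.5
python3 -m crank '[[[0,0,0],0],[[0,0,0],0],[[0,0,0],0]]'
python3 - <<'E'
from h import *
im,P=snap('wrist','w3.png'); snap('side','side3.png')
m=cv2.inRange(cv2.cvtColor(im,cv2.COLOR_RGB2HSV),(12,150,120),(30,255,255))
for c in cv2.findContours(m,0,2)[0]:
    if cv2.contourArea(c)>300:
        r=cv2.minAreaRect(np.array([onz('wrist',*q[0],.04,P)[:2] for q in c],np.float32)); print(np.round(r[0],4),np.round(r[1],3),cv2.boundingRect(c))
go(.432,-.31,.03,2.9); print(manip.sense()['q'])
E
```

```text
t: 11.15
tcp_pos: [0.4296, -0.3105, 0.1569]
tool_rot: [0.689, 0.725, 0.0, -0.002]
force: [2.0, 0.0, -0.4]
finger_gap: 0.996
t: 11.45
tcp_pos: [0.431, -0.308, 0.1573]
tool_rot: [0.689, 0.725, 0.0, -0.002]
force: [0.7, 0.6, -0.5]
finger_gap: 1.0
[ 0.4295 -0.3097] [0.049 0.049] (290, 173, 51, 50)
[ 0.4386 -0.1649] [0.035 0.036] (313, 6, 43, 51)
at [ 0.4317 -0.3078  0.1578] yang 3.0 gap 0.996 t 11.6 -> shift cm [-0.25  0.03 12.78] spin 0.1
[-8.30380224e-01  5.05802628e-01  1.74107402e+00  2.91220641e-04
  8.96800738e-01 -8.83139925e-01]
```

View pics/w3.png

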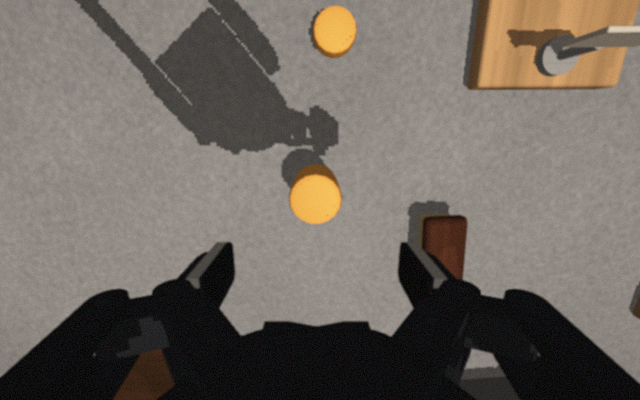

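View pics/side3.png

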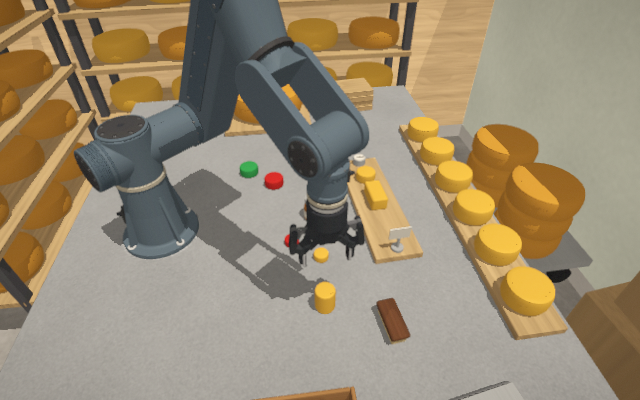

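The tall cheese at (316,195) is centred between the fingers, and the brush at (445,250) is clear of them.

```bash
python3 -m crank '[[[-0.25,0,4.5],0],[[-0.25,0,8],0],[[-0.25,0,11],0],[[-0.25,0,12.4],0],[[-0.25,0,12.8],0],[[-0.25,0,12.8],0]]' 8.5 40
python3 -m crank '[[[0,0,0],0],[[0,0,0],0],[[0,0,0],0],[[0,0,0],0],[[0,0,0],0],[[0,0,0],0],[[0,0,0],0]]' 3 40
python3 h.py .6327 -.088 .18 2.9
```

```text
t: 12.15
tcp_pos: [0.4322, -0.3118, 0.0305]
tool_rot: [0.689, 0.725, 0.0, 0.0]
force: [0.1, -0.4, 0.2]
finger_gap: 0.999
t: 12.85
tcp_pos: [0.4321, -0.3128, 0.0317]
tool_rot: [0.689, 0.725, -0.0, 0.001]
force: [-0.6, 0.3, 5.5]
finger_gap: 0.552
at [ 0.4321 -0.3128  0.0317] yang 2.9 gap 0.552 t 12.8 -> shift cm [ 21.42  21.19 -14.83] spin -0.0
```

```bash
python3 -m crank '[[[0,0,-4],0],[[0,0,-8.5],0],[[0,0,-13],0],[[3,3,-14.8],0],[[6.4,6.4,-14.8],0],[[9.8,9.8,-14.8],0],[[13,13,-14.8],0],[[16,16,-14.8],0],[[19,19,-14.8],0],[[21.4,21.2,-14.8],0]]'
python3 -m crank '[[[0,0,0],0],[[0,0,0],0],[[0,0,0],0]]'
python3 - <<'E'
from h import *
go(.6327,-.088,.054,2.9); snap('wrist','w4.png')
E
```

```text
t: 13.85
tcp_pos: [0.6339, -0.0857, 0.1786]
tool_rot: [0.689, 0.725, 0.0, 0.0]
force: [-0.5, -0.8, -2.1]
finger_gap: 0.55
t: 14.15
tcp_pos: [0.6316, -0.0885, 0.1782]
tool_rot: [0.689, 0.724, -0.0, -0.0]
force: [-0.0, -0.5, -1.7]
finger_gap: 0.556
at [ 0.6316 -0.0885  0.1782] yang 2.8 gap 0.556 t 14.2 -> shift cm [ 0.04  0.12 12.42] spin -0.1
```

View pics/w4.png

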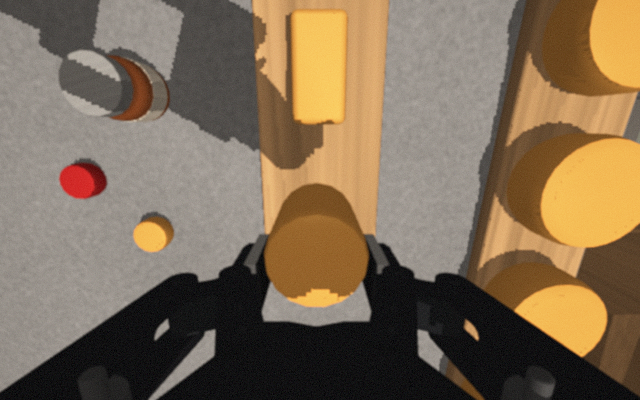

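The tall cheese hangs upright in the fingers over the plank's centre line, and the loaf (320,67) is well clear.

```bash
python3 -m crank '[[[0,0.1,4.5],0],[[0,0.1,8],0],[[0,0.1,10.5],0],[[0,0.1,11.7],0],[[0,0.1,12.1],0],[[0,0.1,12.4],0],[[0,0.1,12.4],0],[[0,0.1,12.4],0]]'
python3 -m crank '[[[0,0,0],0],[[0,0,0],0],[[0,0,0],0],[[0,0,0],0],[[0,0,-1],0],[[0,0,-4],0],[[0,0,-8],0],[[0,0,-12],0],[[0,0,-12],0],[[0,0,-12],0]]' 7.5
python3 h.py .4387 -.157 .14 2.9
```

```text
t: 15.0
tcp_pos: [0.6346, -0.0882, 0.0557]
tool_rot: [0.689, 0.725, 0.001, 0.001]
force: [-1.2, 0.5, -1.7]
finger_gap: 0.55
t: 16.0
tcp_pos: [0.6343, -0.088, 0.1762]
tool_rot: [0.689, 0.725, 0.001, 0.002]
force: [0.3, 0.2, -0.8]
finger_gap: 0.875
at [ 0.6343 -0.088   0.1762] yang 2.9 gap 0.875 t 16.0 -> shift cm [ -5.9  -19.9    3.57] spin -0.0
```

```bash
python3 -m crank '[[[-1.2,-4,0],0],[[-2.4,-8,0],0],[[-3.6,-12,1],0],[[-4.8,-16,2],0],[[-5.9,-19.9,3],0],[[-5.9,-19.9,3.6],0],[[-5.9,-19.9,3.6],0],[[-5.9,-19.9,3.6],0]]' 6.5
python3 - <<'E'
from h import *
im,P=snap('wrist','w5.png')
m=cv2.inRange(cv2.cvtColor(im,cv2.COLOR_RGB2HSV),(12,150,120),(30,255,255))
for c in cv2.findContours(m,0,2)[0]:
    if cv2.contourArea(c)>300:
        r=cv2.minAreaRect(np.array([onz('wrist',*q[0],.015,P)[:2] for q in c],np.float32)); print(np.round(r[0],4),np.round(r[1],3),cv2.boundingRect(c))
go(.4387,-.157,.005,2.9)
im,P=snap('top','top5.png')
E
```

```text
t: 16.8
tcp_pos: [0.4387, -0.1569, 0.1379]
tool_rot: [0.689, 0.725, 0.0, 0.0]
force: [0.6, 0.6, 1.1]
finger_gap: 0.761
[ 0.4393 -0.1575] [0.038 0.039] (298, 176, 39, 39)
[ 0.6875 -0.0889] [0.103 0.065] (520, 87, 120, 72)
[0.6583 0.0019] [0.081 0.036] (533, 0, 107, 50)
at [ 0.4392 -0.1569  0.1382] yang 2.9 gap 0.760 t 16.9 -> shift cm [-0.   -0.06 13.32] spin 0.0
```

View pics/top5.png

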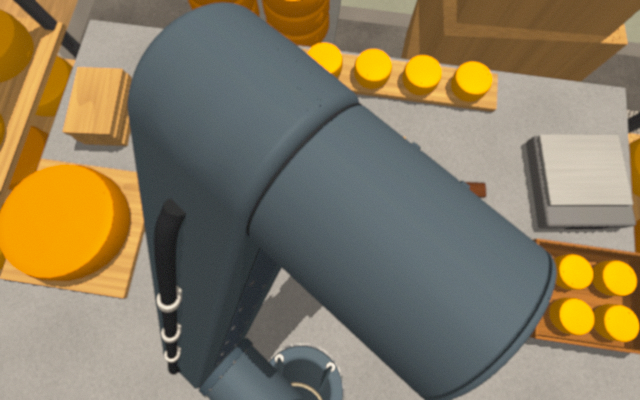

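The arm blocks the top view here, but the wrist estimate of the button is good. I'll grasp it now.

```bash
python3 -m crank '[[[0,0,4.5],0],[[0,0,8.5],0],[[0,0,11],0],[[0,0,12.6],0],[[0,0,13.3],0],[[0,0,13.3],0]]' 6.5 25
python3 -m crank '[[[0,0,0],0],[[0,0,0],0],[[0,0,0],0],[[0,0,0],0],[[0,0,0],0],[[0,0,0],0]]' 2.5 25
python3 h.py .625 .02 .155 2.9
```

```text
t: 17.5
tcp_pos: [0.4384, -0.1565, 0.0046]
tool_rot: [0.689, 0.725, -0.0, -0.0]
force: [-0.4, 0.5, 1.0]
finger_gap: 0.759
t: 18.1
tcp_pos: [0.4387, -0.1571, 0.0064]
tool_rot: [0.689, 0.725, 0.0, 0.001]
force: [2.0, 1.5, 7.9]
finger_gap: 0.453
at [ 0.4387 -0.1571  0.0064] yang 2.9 gap 0.453 t 18.1 -> shift cm [ 16.73  19.53 -14.84] spin -0.0
```

```bash
python3 -m crank '[[[0,0,-4.5],0],[[0,0,-9],0],[[0,0,-13.5],0],[[3,3,-16.5],0],[[6,6.5,-16.5],0],[[9,10,-16.5],0],[[12.5,13,-16.5],0],[[16,16.2,-16.5],0],[[20,19,-16.5],0],[[22,19.5,-16.5],0]]'
python3 -m crank '[[[0,0,0],0],[[0,0,0],0],[[0,0,0],0],[[0,0,0],0]]'
python3 - <<'E'
from h import *
im,P=snap('wrist','w6.png')
m=cv2.inRange(cv2.cvtColor(im,cv2.COLOR_RGB2HSV),(12,190,100),(30,255,255))
for c in cv2.findContours(m,0,2)[0]:
    if cv2.contourArea(c)>300:
        r=cv2.minAreaRect(np.array([onz('wrist',*q[0],.046,P)[:2] for q in c],np.float32)); print(np.round(r[0],4),np.round(r[1],3),cv2.boundingRect(c))
go(.6216,.1335,.061,2.9)
snap('top','top6.png')
E
```

```text
t: 19.1
tcp_pos: [0.6242, 0.076, 0.1706]
tool_rot: [0.688, 0.726, 0.001, 0.001]
force: [-0.5, -0.2, 0.0]
finger_gap: 0.454
t: 19.5
tcp_pos: [0.6211, 0.0714, 0.1704]
tool_rot: [0.69, 0.724, -0.0, -0.0]
force: [-0.7, 0.2, -0.3]
finger_gap: 0.455
at [0.6212 0.0714 0.1705] yang 2.8 gap 0.454 t 19.6 -> shift cm [ 6.2   0.34 10.94] spin -0.1
```

View pics/w6.png

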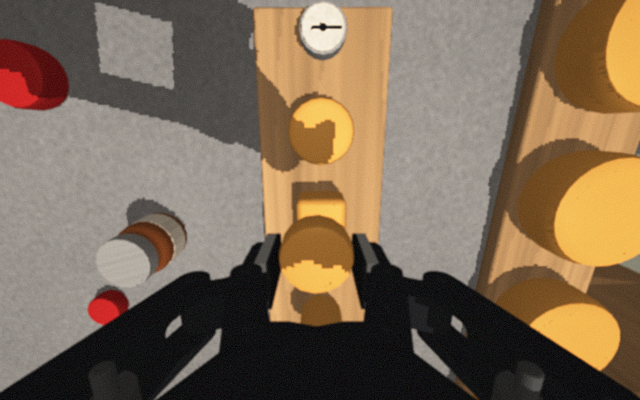

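The wheel is at about (322,130), centred on the plank below the dial (323,28). The button is held level at (316,253).

Run:
```python
from h import *
im=cv2.imread('pics/w6.png');P=manip.camera_params('wrist')
m=cv2.inRange(cv2.cvtColor(im,cv2.COLOR_BGR2HSV),(12,175,60),(30,255,255))[85:175,275:368]
m=cv2.morphologyEx(m,cv2.MORPH_OPEN,np.ones((5,5)))
c=max(cv2.findContours(m,0,2)[0],key=cv2.contourArea)+[275,85]
print(cv2.boundingRect(c))
for z in(.040,.045):
  h=np.array([onz('wrist',*q[0],z,P)[:2] for q in c],np.float32); print(z,cv2.minEnclosingCircle(h))
print('dial',onz('wrist',323,28,.046,P))
```

```text
(290, 135, 43, 28)
0.04 ((0.6121291518211365, 0.11558056622743607), 0.02265310101211071)
0.045 ((0.6122298240661621, 0.11599032580852509), 0.02223973348736763)
dial [0.61971912 0.21822296 0.046     ]
```

Run:
```python
from h import *
im=cv2.imread('pics/w6.png');P=manip.camera_params('wrist')
H=cv2.cvtColor(im,cv2.COLOR_BGR2HSV)
print(H[130,284:362:3].tolist())
for z in(.038,.046): print([np.round(onz('wrist',u,v,z,P)[:2],4).tolist() for u,v in((290,130),(354,130),(322,97),(322,163),(322,130))])
```

```text
[[15, 135, 117], [14, 141, 114], [16, 182, 143], [16, 176, 155], [16, 178, 152], [15, 178, 156], [16, 177, 154], [17, 180, 152], [16, 176, 158], [15, 167, 163], [16, 176, 159], [15, 169, 158], [16, 179, 157], [16, 178, 156], [16, 184, 154], [16, 179, 155], [16, 183, 155], [18, 169, 235], [21, 155, 250], [21, 156, 249], [21, 153, 250], [21, 157, 249], [21, 158, 248], [16, 160, 217], [15, 126, 209], [16, 128, 208]]
[[0.5928, 0.1323], [0.6545, 0.1353], [0.622, 0.1637], [0.6254, 0.102], [0.6236, 0.1338]]
[[0.5935, 0.1324], [0.6534, 0.1353], [0.6219, 0.1629], [0.6251, 0.103], [0.6235, 0.1339]]
```

```bash
python3 -m crank '[[[3.5,0.3,2],0],[[6.2,0.45,5],0],[[6.2,0.45,7],0],[[6.2,0.45,7],0],[[6.2,0.45,7],0],[[6.2,0.45,7],0]]'
python3 h.py .623 .1337 .0615 2.9
```

```text
t: 20.2
tcp_pos: [0.6242, 0.1341, 0.1018]
tool_rot: [0.69, 0.724, 0.001, 0.001]
force: [0.1, 0.5, 0.3]
finger_gap: 0.451
at [0.6242 0.1341 0.1018] yang 2.8 gap 0.451 t 20.2 -> shift cm [-0.03 -0.13  4.03] spin -0.1
```

```bash
python3 -m crank '[[[0,-0.1,2],0],[[0,-0.1,3.2],0],[[0,-0.1,3.7],0],[[0,-0.1,4],0],[[0,-0.1,4],0],[[0,-0.1,4],0]]'
python3 h.py .623 .1337 .0615 2.9
```

```text
t: 20.8
tcp_pos: [0.6225, 0.1349, 0.0608]
tool_rot: [0.689, 0.725, 0.0, 0.0]
force: [0.0, 0.3, -0.8]
finger_gap: 0.456
at [0.6225 0.1349 0.0608] yang 2.9 gap 0.456 t 20.8 -> shift cm [-0.12  0.04 -0.07] spin -0.0
```

Now I'll release gently, lift, and swing away so the top view is clear.

```bash
python3 -m crank '[[[0,0,0],0],[[0,0,0],0],[[0,0,0],0],[[0,0,0],0],[[0,0,-1],0],[[0,0,-4],0],[[0,0,-8],0],[[0,0,-11],0],[[0,0,-11],0]]' 6
python3 -m crank '[[[-3,-3,0],0],[[-6,-7,0],0],[[-6,-7,0],0],[[-6,-7,0],0]]'
python3 - <<'E'
from h import *
im,P=snap('wrist','w7.png'); snap('side','side7.png'); snap('top','top7.png'); go(.4,.4,.2)
E
```

```text
t: 21.7
tcp_pos: [0.6256, 0.1352, 0.1764]
tool_rot: [0.689, 0.725, 0.004, 0.004]
force: [-0.1, -0.3, 0.7]
finger_gap: 0.701
t: 22.1
tcp_pos: [0.5539, 0.0709, 0.1703]
tool_rot: [0.69, 0.724, -0.0, -0.001]
force: [1.1, 0.7, -0.1]
finger_gap: 0.704
at [0.5565 0.0718 0.1706] yang 2.9 gap 0.701 t 22.2 -> shift cm [ 33.57 -13.96  -2.97] spin 0.0
```

View pics/w7.png

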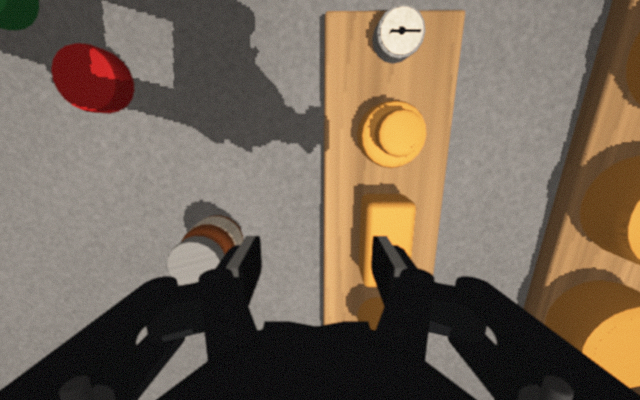

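View pics/side7.png

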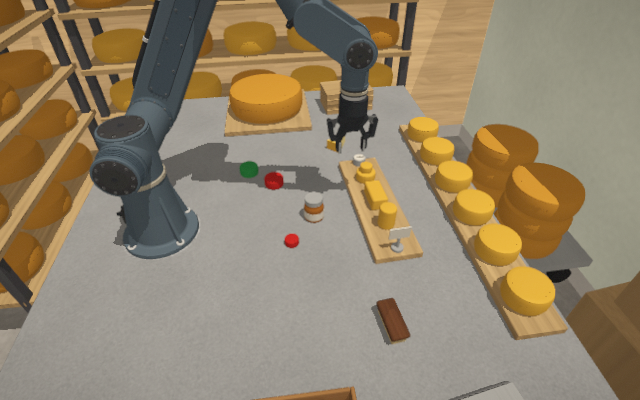

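The wrist view shows the button (402,132) on the wheel (394,133) and the loaf clear of it. The side view shows all four on the plank with gaps, and the wedge, jar and brush in place. I'll check the numbers.

Run:
```python
from h import *
P=manip.camera_params('wrist')
f=lambda u,v,z:np.round(onz('wrist',u,v,z,P)[:2],4)
print('wheel',f(394.5,133.5,.043),'button',f(402,132.5,.074),f(394.5,133.5,.048),'dial',f(401,31,.046))
im=cv2.imread('pics/top7.png');P=manip.camera_params('top')
m=cv2.inRange(cv2.cvtColor(im,cv2.COLOR_BGR2HSV),(12,190,60),(32,255,255))
c0=np.array([.627,.024]);a=np.radians(2.94);X=np.array([np.cos(a),np.sin(a)]);Y=np.array([-X[1],X[0]])
for c in cv2.findContours(m[118:190,240:415],0,2)[0]:
    if cv2.contourArea(c)>60:
        c=c+[240,118]; r=cv2.minAreaRect(np.array([onz('top',*q[0],.05,P)[:2] for q in c],np.float32)); d=np.array(r[0])-c0
        print(np.round(r[0],3),np.round(r[1],3),round(r[2],1),'plank x,y',round(d@X,4),round(d@Y,4),cv2.boundingRect(c))
```

```text
wheel [0.628  0.1343] button [0.6255 0.1359] [0.6266 0.1344] dial [0.6218 0.2196]
[ 0.636 -0.08 ] [0.047 0.069] 85.4 plank x,y 0.0038 -0.1047 (356, 138, 19, 24)
[0.624 0.023] [0.06  0.088] 2.7 plank x,y -0.0026 -0.0008 (311, 137, 34, 23)
```

View pics/top7.png

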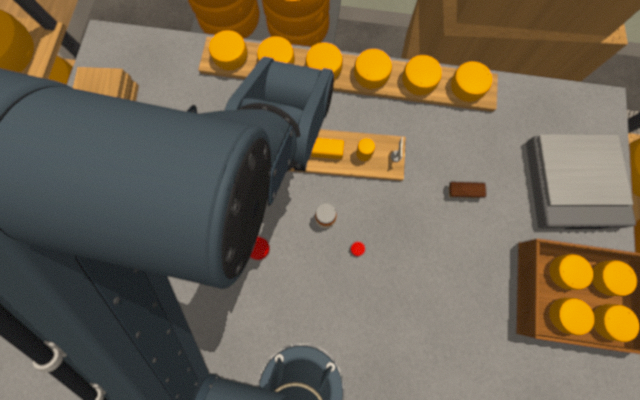

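The button is within about 3 mm of the wheel's axis, the loaf within 3 mm of mid-plank and parallel to it, and the tall cheese about 4 mm off the centre line. Handing in.

```bash
python3 -c "
from station import manip
manip.sign_off(); print(manip.sense()['t'])"
```

```text
the job is handed in; nothing more can be done
the job is handed in; nothing more can be done
```

The plank is loaded with all four cheeses and the job is handed in, after about 22 s of robot time. I placed the loaf first, then the wheel, the tall cheese and finally the button. No verdict was reported.

My last checks, measured from the final pictures:
- **Loaf:** about 3 mm from the plank's middle and parallel to the plank.
- **Tall cheese:** upright between the loaf and the post, about 4 mm off the centre line.
- **Wheel and button:** the button sits on the wheel, about 3 mm off its centre. The wheel is about 85 mm from the dial, and nearly on the centre line.
- **Gaps:** there is visible air between every neighbouring pair, the post and the dial.
- **Bystanders:** the wedge, jar and brush looked unmoved. I judged this by eye, and the gripper partly hid the wedge in the last side view.

No check failed. The arm hid the wheel in the last top view, so I have the wheel and button only from the wrist camera. Its two final wheel readings differed by about 4 mm, which is well within tolerance. I viewed 12 pictures.

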